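# Sterilise a cosmetics jar: load, shut the lid, set the dose slider

## Robot

A 6-joint arm with a two-finger parallel gripper is mounted at the origin on the work surface. World frame = base frame: x ahead of the robot, y to its left, z up, the work surface at z = 0. Lengths are in m, angles in rad, forces in N, time in s.
With the tool pointing down it reaches from about 0.35 to 0.975 m from the base axis. Payload 4.9 kg.
Tool frame: the origin (TCP) lies on the front face of the gripper's body, between the roots of the fingers; the fingertips stand ctrl.finger_overhang ahead of it and the grasp point (between the pads) lies 54 mm ahead of it (ctrl.finger_overhang is the distance from the TCP to the fingertips, in m); z points along the fingers, y is the line along which they close (so a half turn about z gives the same grasp; the last joint's range is limited). The gripper opens to 85 mm and grips with 20 to 120 N. Pads are 22 mm wide; open, the fingers measure 114 mm over their backs; the gripper's body (76 mm by 85 mm) begins 54 mm behind the grasp point. The pads swing forward as they close: fully open they stand 13 mm farther back than shut.
Start: joints at [-1.383, 0.053, 1.613, -0, 1.476, -0.119], TCP at [0.189, -0.596, 0.304] pointing down, gripper open.
Joint ranges: [-3.01, 3.01], [-1.01, 2.22], [0.06, 2.58], [-1.02, 4.17], [0.09, 2.62], [-3.14, 3.14]. Speed limits (rad/s): [2.57, 2.57, 3.14, 3.14, 3.14, 3.14].

## Interface

Orientations are given as a rotation vector (axis times angle).
In Python, from station import ctrl, vision gives the robot as it stands. The module is installed in compiled form; this text tells all that it offers.
- The arm moves only by the tool drive_tool, never from a script. Its argument "rows" is a list of rows, each a list of 2 entries, a list of its own where there are three numbers: the shift along the tool's x, y, z in m, then the turn about the tool's z in rad. A call has 1 to 10 rows; each row shifts and turns the commanded pose from where the row before left it, along the tool's axes as they then stand; what a row does not reach is not made up. A row lasts 1/10 s, in which the tool goes at most 50 mm and 8.59 degrees, less where a joint would pass 70% of its speed; a pose out of reach is approached as far as the arm can. A call with a gripper value outside its range is refused whole. "jaw" is the closure, from 0 (fully open) to 1 (shut), set as the call begins (left out, the last holds). The fingers move at their own pace and stop on an object; "grip_force" is the grip in N (left out, the last holds). Time passes only in rows, so rows that do not move let the fingers close. It gives the time, the measured TCP pose, the force, the opening and the grip force at its end, in the units of the state.
- ctrl.get_obs(): the state, without advancing time (a new reading comes with each control period).
- vision.get_image(name): name is "scene" or "top" or "wrist"; returns a dict with "image" (400x640x3 uint8, blue, green, red), "vertical_fov" (degrees; the focal length in pixels is half the picture's height over the tangent of half this angle, whatever the lens; pixels are square), "cx", "cy" (the principal point, pixels), "dist_coeffs" ([k1, k2, p1, p2, k3] as OpenCV has them; the pictures are not rectified), "R" (3x3) and "t" (3): a world point X has camera coordinates R X + t. Camera axes: x right, y down, z forward; pixel columns grow to the right and rows downward; lengths in m; the calibration is good to about 2 mm. A picture is of the moment at which its call begins. There is no depth.
- ctrl.finish_job(): hands the job in; it is judged then, once.
The state is a dict: "t": time; "q": joint angles; "dq": joint speeds; "effort": joint torques, N m; "tool_pos": TCP position; "tool_rot": TCP orientation; "contact_force": force on the tool from outside, world axes, zero at the start; "wrist_torque": the same for the moment, N m; "opening": finger opening in m; "grip_force": force on a finger pad.
Only numpy, scipy, OpenCV 4.12 (cv2) and the standard library are available. Lean on these libraries where they do the work, as an engineer would, in place of code of your own. Each camera call takes 0.05 s, during which the arm holds its last target. There are 200 camera calls.

## Task

Set the small round jar down upright (do not drop it) fully on the round plate inside the open white steriliser box and let go, then shut the box's hinged lid completely. Only after the lid is shut, slide the grip on the grey console along its track until its centre line is level with the tip of the flat pointer beside the track, and let go. Leave the two dropper bottles and the big tub where they stand.

Things in the scene. Friction and masses are not known exactly. Their poses are not given: they have to be found in the camera images.
- jar_center (a point): Centre (half-way up) of the loose small jar: upright cylinder 44 mm in diameter and 50 mm tall, white with an aluminium screw cap, 70 g give or take; stands on the table. Its z axis points up. Only this jar is of this shape: the droppers have pointed nozzles and the tub is much wider.
- jar: The same small jar; origin at the centre of its underside, 25 mm below its centre.
- steriliser: Fixed white open-topped box, 180 mm (its x) by 220 mm (its y) by 75 mm tall, walls 8 mm thick; origin under its centre on the table, z up. Its lid is hinged along the +x rim (the side away from the robot). It may stand left or right of the middle, with the console on the other side.
- plate_top (a point): Centre of the top of the round steel plate (100 mm in diameter) fixed in the middle of the box, 16 mm above the table and 59 mm below the box's rim.
- lid (a joint): Angle of the box's lid, rad: 0 = shut, level on the rim; about 1.57 = upright; it goes to 1.85. It starts open at 1.5 to 1.75. The stiff hinge holds it at any angle, so it must be pushed all the way down (about 2 N at the free edge). The lid is a 12 mm thick white panel 180 mm long and 220 mm wide; when shut its top is 87.5 mm above the table.
- lid_hinge (a point): Point on the lid's hinge axis, in the middle of the box's width, 75.5 mm above the table, on the underside of the lid. The axis is the box's y. Frame of the lid: from the hinge the panel extends along the frame's -x to 180 mm and the tab to 207 mm; the frame's z is the normal of the lid's outer (top) face, which lies at z = 12 mm.
- lid_tab (a point): Outer end of the lid's grey tab, half-way through its thickness: the tab is 60 mm wide and 10 mm thick and sticks out 27 mm beyond the lid's free edge, in the middle. When the lid is open the tab is at the top; it can be pushed from behind (from the side away from the robot) or pinched.
- console: Fixed grey control box, 120 mm (its x) by 220 mm (its y) by 40 mm tall; origin under its centre on the table, z up. The slider's straight track runs along its y through the centre of its top.
- slider (a joint): Travel of the slider grip along the console's +y, m: 0 = the end at the console's -y, 0.14 = the other end; the grip's centre is at y = -0.07 + travel in the console's frame. It stays where it is left; about 2 N moves it.
- slider_top (a point): Centre of the top of the slider's black grip: block 28 mm (console x) by 22 mm (along the track) by 36 mm tall, standing on the console, top 76.5 mm above the table; a white centre line crosses it, across the track.
- pointer: Flat black arrow-shaped pointer plate 3 mm thick, 26 mm long, on top of the console on its +x side of the track, fixed; fingers pass through it unhindered. Origin at the arrow's tip, 22 mm from the track's middle; the arrow points along its -x, at the track; its y runs along the track like the console's y. The grip is set when its centre has the same y as this origin.
- dropper_a_center (a point): Middle of a standing loose dropper bottle, 32 mm in diameter and 70 mm tall with a pointed nozzle. To be left alone.
- dropper_b_center (a point): Middle of the second dropper bottle, same size. To be left alone.
- tub_center (a point): Middle of a standing big tub, 90 mm in diameter and 60 mm tall. To be left alone.
Things that resemble listed ones, but are neither listed nor needed, are in the scene too. Leave any brown or red look-alike of the jar alone.

How it is judged:
By the outcome, as a careful person would: the job done as asked, in the order asked, and still so for the second after the job is handed in, with the robot touching nothing.
It also fails if it takes over 72 s, if anything falls off the work surface, if the arm or the gripper's body presses on something with over 40 N, if the wrist force passes 120 N, or if a joint passes its speed limit or range.

## Working session

There is one attempt and no reset: what is moved stays moved. The work goes in short steps, Python scripts to look and compute and a tool call to move; the robot and the scene stay as the last step left them, time stands still between calls to the robot, and variables do not carry over. Pictures are saved under pics/ and viewed, at most 10 in all, crops included, and the job is handed in when it is done.

Besides the shell and the picture viewer there is one more tool, called after "Call:" as name(argument=value, ...) on one line, values as JSON. drive_tool: Moves the arm, as the interface text tells. Its arguments: {"type":"object","properties":{"rows":{"type":"array","items":{"type":"array"}},"jaw":{"type":"number"},"grip_force":{"type":"number"}},"required":["rows"]}

```bash
mkdir -p pics
cat > h.py <<'E'
import numpy as np, cv2
from station import ctrl, vision
from scipy.spatial.transform import Rotation as Ro
def cam(n):
    d=vision.get_image(n); im=d["image"]; f=im.shape[0]/2/np.tan(np.radians(d["vertical_fov"])/2)
    d["K"]=np.array([[f,0,d["cx"]],[0,f,d["cy"]],[0,0,1.]]); d["R"]=np.array(d["R"]); d["t"]=np.array(d["t"]); d["D"]=np.array(d["dist_coeffs"],float); return d
def ray(d,p):
    u=cv2.undistortPoints(np.array(p,float).reshape(1,1,2),d["K"],d["D"]).ravel()
    v=d["R"].T@np.array([u[0],u[1],1]); return -d["R"].T@d["t"], v/np.linalg.norm(v)
def onz(d,p,z):
    c,v=ray(d,p); return c+v*(z-c[2])/v[2]
def proj(d,X):
    return cv2.projectPoints(np.array(X,float).reshape(-1,1,3),cv2.Rodrigues(d["R"])[0],d["t"],d["K"],d["D"])[0].reshape(-1,2)
E
python3 - <<'E'
from h import *
for n in("scene","top","wrist"):
    d=cam(n); cv2.imwrite(f"pics/{n}0.png",d["image"]); np.savez(f"{n}0.npz",**{k:d[k] for k in("image","K","R","t","D")}); print(n,(-d["R"].T@d["t"]).round(3))
o=ctrl.get_obs(); print(o, ctrl.finger_overhang)
print(Ro.from_rotvec(o["tool_rot"]).as_matrix().round(3))
E
```

```text
scene [ 0.958 -0.144  0.79 ]
top [0.468 0.019 0.915]
wrist [ 0.262 -0.572  0.374]
{'t': 0.15, 'q': array([-1.38299548e+00,  5.32443258e-02,  1.61395917e+00, -5.82327291e-05,
        1.47601251e+00, -1.18965943e-01]), 'dq': array([ 0.00178445, -0.00087919, -0.00451501,  0.00045074, -0.00050984,
        0.00094386]), 'effort': array([ 6.37924290e-05, -3.94243741e+01, -3.70720696e+01, -1.60704276e-04,
        4.64102093e-03, -1.87476684e-05]), 'tool_pos': array([ 0.1886766 , -0.59545689,  0.3029327 ]), 'tool_rot': array([-3.10310705e+00, -4.79741985e-01,  1.78653769e-04]), 'contact_force': array([-0.33307502, -0.09355344, -0.08057603]), 'wrist_torque': array([ 0.00800874, -0.0321903 ,  0.01420736]), 'grip_force': 0.0, 'opening': 0.08554826087746674} 0.0726
[[ 0.953  0.302 -0.   ]
 [ 0.302 -0.953  0.002]
 [ 0.    -0.002 -1.   ]]
```

View pics/scene0.png

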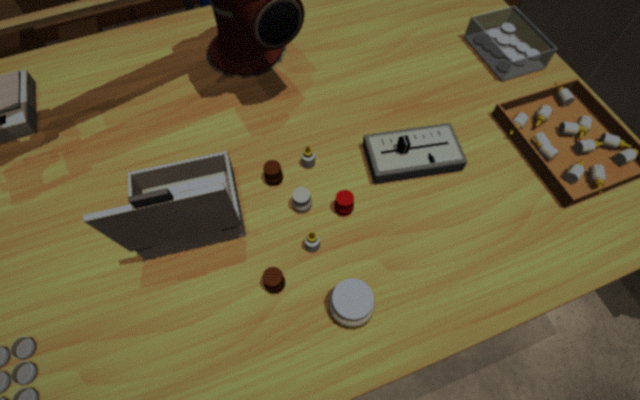

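View pics/top0.png

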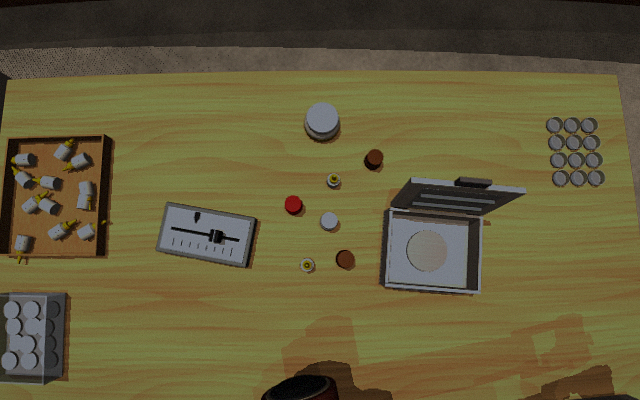

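The scene view shows the box with its open lid (tab at 152,197), the white jar (302,198) and the console (415,152). In the top view, the jar is at (329,221), the plate at (427,251), the slider at (217,236) and the pointer at (197,217). I'll zoom in on these and measure.

```bash
cat >> h.py <<'E'
def load(f):
    z=np.load(f); return {k:z[k] for k in z.files}
E
python3 - <<'E'
from h import *
d=load("top0.npz"); im=d["image"]
a=cv2.resize(im[190:280,150:265],None,fx=5,fy=5,interpolation=cv2.INTER_CUBIC)
b=cv2.resize(im[165:305,280:400][:, :],None,fx=3,fy=3,interpolation=cv2.INTER_CUBIC)
cv2.imwrite("pics/c1.png",a)
s=load("scene0.npz")
def sat(im): return cv2.cvtColor(im,cv2.COLOR_BGR2HSV)
def blob(d,win,f):
    x0,y0,x1,y1=win; h=sat(d["image"][y0:y1,x0:x1]).astype(int); m=f(h).astype(np.uint8)
    n,l,st,c=cv2.connectedComponentsWithStats(m); i=1+np.argmax(st[1:,4]); return c[i]+[x0,y0],st[i]
w=lambda h:(h[...,1]<70)&(h[...,2]>110)
p,st=blob(d,(312,205,345,240),w); print("jar top",p,st,onz(d,p,.05))
p,st=blob(s,(285,180,320,218),w); print("jar scene",p,st,onz(s,p,.035))
# plate
h=sat(im)[235:275,395:465]; print(h[15,::4].tolist())
# box rim corners rough
for q in[(389,210),(483,213),(385,290),(480,293)]: print(q,onz(d,q,.075))
for q in[(427,251)]: print("plate",onz(d,q,.016))
for q in[(217,236)]: print("sl",onz(d,q,.0765))
for q in[(197,223)]: print("ptr",onz(d,q,.0415))
for q in[(333,181),(307,266)]: print("drop",onz(d,q,.07))
for q in[(345,259),(374,160),(293,205)]: print("brown/red",onz(d,q,.05))
for q in[(165,203),(257,217),(157,253),(248,267)]: print("con",onz(d,q,.04))
E
```

```text
jar top [329.02358491 219.65566038] [  9   7  17  16 212] [ 0.54696805 -0.02291313  0.05      ]
jar scene [300.81363636 193.96818182] [  7   7  19  15 220] [ 0.53702588 -0.02225055  0.035     ]
[[107, 27, 133], [109, 31, 141], [105, 26, 135], [24, 12, 110], [30, 10, 123], [34, 14, 124], [34, 17, 123], [21, 21, 124], [27, 19, 119], [23, 19, 120], [23, 28, 120], [14, 31, 125], [15, 30, 119], [120, 2, 130], [103, 30, 136], [115, 21, 133], [111, 26, 136], [108, 28, 136]]
(389, 210) [ 0.56459961 -0.15962588  0.075     ]
(483, 213) [ 0.55399776 -0.38001325  0.075     ]
(385, 290) [ 0.38525016 -0.14328681  0.075     ]
(480, 293) [ 0.37242001 -0.35987084  0.075     ]
plate [ 0.46975226 -0.26102028  0.016     ]
sl [0.51134294 0.23165795 0.0765    ]
ptr [0.54441315 0.28865465 0.0415    ]
drop [ 0.63487167 -0.03310672  0.07      ]
drop [0.44142286 0.02975973 0.07      ]
brown/red [ 0.45520656 -0.05790553  0.05      ]
brown/red [ 0.68887432 -0.13414759  0.05      ]
brown/red [0.58280091 0.06096232 0.05      ]
con [0.59348655 0.36780064 0.04      ]
con [0.5567821  0.14680628 0.04      ]
con [0.47501311 0.382592   0.04      ]
con [0.44025075 0.16737567 0.04      ]
```

View pics/c1.png

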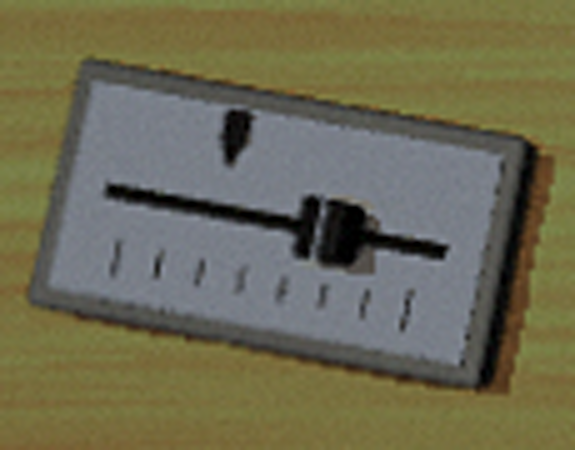

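The crop shows the pointer tip at about top-view pixel (196,223) and the grip's line at about (214,236), so the grip has to move toward +y. The rim comes out at 0.18 x 0.22 m and its centre agrees with the plate, so I'll move now.

Call:
drive_tool(rows=[[[0.017, -0.0145, 0], 0], [[0.034, -0.029, 0], 0], [[0.034, -0.029, 0], 0], [[0.034, -0.029, 0], 0], [[0.034, -0.029, 0], 0], [[0.034, -0.029, 0], 0], [[0.034, -0.029, 0], 0], [[0.034, -0.029, 0], 0], [[0.034, -0.029, 0], 0], [[0.034, -0.029, 0], 0]], jaw=0)

```text
t: 1.15
tool_pos: [0.4139, -0.2338, 0.3037]
tool_rot: [3.105, 0.48, 0.0]
contact_force: [1.1, -0.4, 0.2]
opening: 0.0855
grip_force: 0.0
```

Run:
```python
from h import *
t=load("top0.npz"); s=load("scene0.npz")
def dark(d,win):
    x0,y0,x1,y1=win; g=cv2.cvtColor(d["image"],cv2.COLOR_BGR2GRAY)[y0:y1,x0:x1]; m=(g<60).astype(np.uint8)
    n,l,st,c=cv2.connectedComponentsWithStats(m); i=1+np.argmax(st[1:,4]); ys,xs=np.where(l==i)
    return cv2.boxPoints(cv2.minAreaRect(np.c_[xs+x0,ys+y0].astype(np.float32))),st[i],c[i]+[x0,y0]
a=dark(t,(450,170,500,192)); b=dark(s,(125,182,180,212)); print(a,b)
c1,v1=ray(t,a[2]); c2,v2=ray(s,b[2])
k=np.linalg.lstsq(np.c_[v1,-v2],c2-c1,rcond=None)[0]; print(c1+k[0]*v1,c2+k[1]*v2)
```

```text
(array([[450., 191.],
       [450., 177.],
       [498., 177.],
       [498., 191.]], dtype=float32), array([  0,   7,  49,  15, 378], dtype=int32), array([469.33597884, 186.42328042])) (array([[129.99998, 210.99998],
       [129.99998, 189.99998],
       [178.99998, 189.99998],
       [178.99998, 210.99998]], dtype=float32), array([  5,   8,  50,  22, 686], dtype=int32), array([156.51166181, 203.60932945]))
[ 0.58689263 -0.2771606   0.24450365] [ 0.5874156  -0.2749478   0.24361884]
```

Call:
drive_tool(rows=[[[0.032, -0.027, 0.01], 0], [[0.032, -0.027, 0.02], 0], [[0.032, -0.027, 0.02], 0], [[0.032, -0.027, 0.02], 0], [[0.032, -0.027, 0.02], 0], [[0.03, -0.027, 0.01], 0], [[0, 0, 0], 0], [[0, 0, 0], 0]])

```text
t: 1.95
tool_pos: [0.5455, -0.0231, 0.2031]
tool_rot: [-3.104, -0.483, 0.003]
contact_force: [-0.2, 0.6, 0.2]
opening: 0.0852
grip_force: 0.0
```

Run:
```python
from h import *
d=cam("wrist"); cv2.imwrite("pics/w1.png",d["image"]); np.savez("w1.npz",**{k:d[k] for k in("image","K","R","t","D")})
o=ctrl.get_obs(); print(o["tool_pos"],Ro.from_rotvec(o["tool_rot"]).as_matrix().round(3).tolist(), proj(d,[.546,-.022,.05]))
```

```text
[ 0.54551447 -0.02388305  0.20377817] [[0.953, 0.302, -0.001], [0.302, -0.953, -0.0], [-0.001, 0.0, -1.0]] [[314.88142647 203.08717031]]
```

View pics/w1.png

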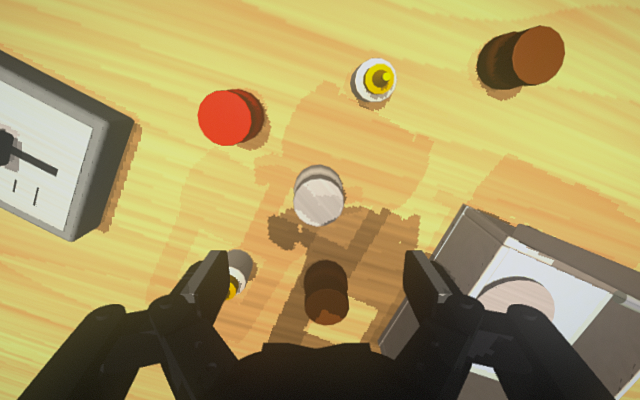

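The jar's cap centre is at (319,201), against a predicted (315,203), so it agrees within about 3 mm. The fingers clear the neighbouring objects, so I'll descend and grip.

Call:
drive_tool(rows=[[[0.001, 0.001, 0.015], 0], [[0, 0, 0.03], 0], [[0, 0, 0.03], 0], [[0, 0, 0.025], 0], [[0, 0, 0.016], 0], [[0, 0, 0], 0], [[0, 0, 0], 0]])

```text
t: 2.7
tool_pos: [0.5472, -0.025, 0.0883]
tool_rot: [3.105, 0.479, 0.001]
contact_force: [0.1, -1.0, 0.4]
opening: 0.0857
grip_force: 0.0
```

Call:
drive_tool(rows=[[[0, 0, 0], 0], [[0, 0, 0], 0], [[0, 0, 0], 0], [[0, 0, 0], 0], [[0, 0, 0], 0], [[0, 0, 0], 0], [[0, 0, 0], 0], [[0, 0, 0], 0]], jaw=1, grip_force=30)

```text
t: 3.5
tool_pos: [0.5477, -0.0244, 0.0895]
tool_rot: [3.104, 0.48, 0.002]
contact_force: [-1.8, 0.2, 5.3]
opening: 0.0405
grip_force: 29.7
```

Call:
drive_tool(rows=[[[0, 0, -0.01], 0], [[0, 0, -0.02], 0], [[0, 0, -0.035], 0], [[0, 0, -0.035], 0], [[0, 0, -0.035], 0], [[0, 0, -0.025], 0], [[0, 0, 0], 0]])

```text
t: 4.2
tool_pos: [0.549, -0.0248, 0.2537]
tool_rot: [3.101, 0.48, 0.015]
contact_force: [0.4, -0.3, -0.2]
opening: 0.0405
grip_force: 30.2
```

Run:
```python
from h import *
d=cam("wrist"); s=cam("scene"); cv2.imwrite("pics/w2.png",np.hstack([d["image"][100:400,160:480],s["image"][80:380,180:500]]))
o=ctrl.get_obs(); print(o["tool_pos"],o["opening"],o["grip_force"])
```

```text
[ 0.54687604 -0.02441018  0.2482952 ] 0.0404075091850057 30.200428885873407
```

View pics/w2.png

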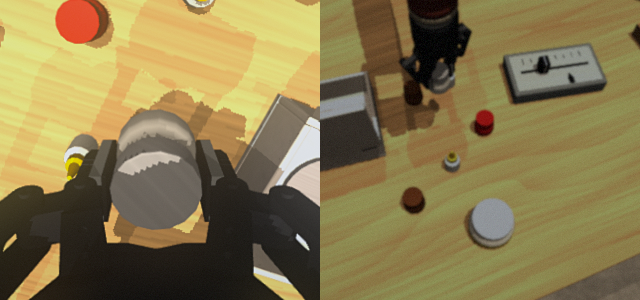

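The wrist view shows the jar gripped upright between the pads, and the scene view shows the neighbours undisturbed. Next I'll back off from the lid and turn the tool.

Call:
drive_tool(rows=[[[-0.019, -0.006, 0], 0], [[-0.038, -0.012, 0], 0], [[-0.019, -0.006, 0], -0.14], [[0, 0, 0], -0.14], [[0, 0, 0], -0.14], [[0, 0, 0], -0.14], [[0, 0, 0], -0.14], [[0, 0, 0], -0.14], [[0, 0, 0], -0.14], [[0, 0, 0], -0.14]])

```text
t: 5.3
tool_pos: [0.466, -0.0243, 0.2451]
tool_rot: [-2.367, -2.06, 0.005]
contact_force: [0.1, 0.5, -1.4]
opening: 0.0405
grip_force: 30.2
```

Call:
drive_tool(rows=[[[0, 0, 0], -0.14], [[-0.02, 0, 0], 0], [[-0.04, 0, 0], 0], [[-0.04, 0, 0], 0], [[-0.04, 0, 0], 0], [[-0.04, 0, 0], 0], [[-0.03, 0, 0], 0], [[-0.01, 0, 0], 0], [[0, 0, 0], 0], [[0, 0, 0], 0]])

```text
t: 6.3
tool_pos: [0.4659, -0.2434, 0.2465]
tool_rot: [-2.223, -2.215, -0.0]
contact_force: [0.9, -0.2, -0.5]
opening: 0.0405
grip_force: 30.2
```

Run:
```python
from h import *
d=cam("wrist"); cv2.imwrite("pics/w3.png",d["image"]);
o=ctrl.get_obs(); print(o["tool_pos"],Ro.from_rotvec(o["tool_rot"]).as_matrix().round(3).tolist(),o["grip_force"])
P=proj(d,[[.470,-.261,.016],[.52,-.261,.016],[.42,-.261,.016],[.47,-.211,.016]]); print(P.round())
```

```text
[ 0.46614087 -0.24316994  0.24691854] [[0.003, 1.0, -0.001], [1.0, -0.003, 0.002], [0.002, -0.001, -1.0]] 30.207609864883125
[[320. 196.]
 [367. 196.]
 [272. 196.]
 [320. 149.]]
```

View pics/w3.png

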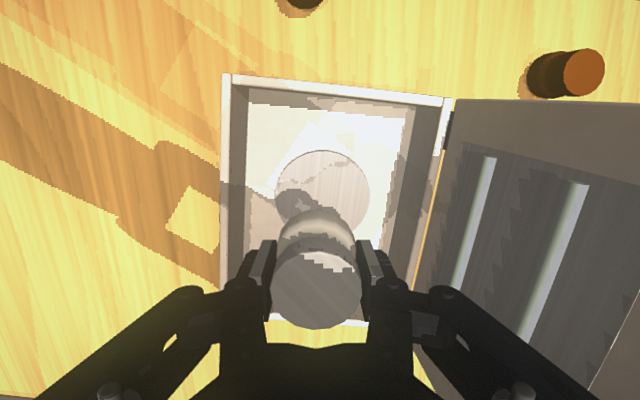

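The plate is centred at about (322,197), against a predicted (320,196), so it matches. I'll lower the jar onto it.

Call:
drive_tool(rows=[[[-0.009, 0.002, 0.01], 0], [[-0.009, 0.003, 0.03], 0], [[0, 0, 0.03], 0], [[0, 0, 0.03], 0], [[0, 0, 0.02], 0], [[0, 0, 0.01], 0], [[0, 0, 0.003], 0], [[0, 0, 0], 0], [[0, 0, 0], 0]])

```text
t: 7.25
tool_pos: [0.4721, -0.263, 0.1163]
tool_rot: [2.224, 2.215, 0.001]
contact_force: [-0.1, -0.1, -0.5]
opening: 0.0402
grip_force: 30.2
```

Call:
drive_tool(rows=[[[0, 0, 0.003], 0], [[0, 0, 0.002], 0], [[0, 0, 0.001], 0], [[0, 0, 0], 0], [[0, 0, 0], 0]])

```text
t: 7.75
tool_pos: [0.4713, -0.2625, 0.1089]
tool_rot: [2.226, 2.217, -0.0]
contact_force: [-0.4, 0.5, -0.5]
opening: 0.0403
grip_force: 30.2
```

Call:
drive_tool(rows=[[[0, 0, 0.001], 0], [[0, 0, 0.001], 0], [[0, 0, 0.001], 0], [[0, 0, 0], 0], [[0, 0, 0], 0]])

```text
t: 8.25
tool_pos: [0.4712, -0.2625, 0.1058]
tool_rot: [-2.226, -2.217, 0.0]
contact_force: [-0.4, -0.5, -0.7]
opening: 0.0404
grip_force: 30.2
```

Call:
drive_tool(rows=[[[0, 0, 0.001], 0], [[0, 0, 0], 0], [[0, 0, 0], 0]])

```text
t: 8.55
tool_pos: [0.4714, -0.2627, 0.1055]
tool_rot: [2.226, 2.217, -0.0]
contact_force: [-2.6, 1.1, 4.0]
opening: 0.0405
grip_force: 31.3
```

Call:
drive_tool(rows=[[[0, 0, 0.001], 0], [[0, 0, 0], 0], [[0, 0, 0], 0]])

```text
t: 8.85
tool_pos: [0.4715, -0.2627, 0.1054]
tool_rot: [-2.226, -2.217, 0.0]
contact_force: [-4.2, 3.2, 11.8]
opening: 0.0405
grip_force: 32.4
```

The jar is on the plate, so I'll ease the load and release.

Call:
drive_tool(rows=[[[0, 0, -0.001], 0], [[0, 0, 0], 0], [[0, 0, 0], 0]])

```text
t: 9.15
tool_pos: [0.4714, -0.2627, 0.1055]
tool_rot: [2.226, 2.217, -0.0]
contact_force: [-1.9, 1.7, 6.1]
opening: 0.0406
grip_force: 31.5
```

Call:
drive_tool(rows=[[[0, 0, 0], 0], [[0, 0, 0], 0], [[0, 0, 0], 0], [[0, 0, 0], 0], [[0, 0, 0], 0], [[0, 0, 0], 0], [[0, 0, 0], 0]], jaw=0)

```text
t: 9.85
tool_pos: [0.4713, -0.2625, 0.1049]
tool_rot: [2.226, 2.217, 0.0]
contact_force: [2.0, -0.5, -0.1]
opening: 0.0854
grip_force: 0.0
```

Call:
drive_tool(rows=[[[0, 0, -0.005], 0], [[0, 0, -0.015], 0], [[0, 0, -0.03], 0], [[0, 0, -0.03], 0], [[0, 0, -0.03], 0], [[0, 0, -0.04], 0], [[0, 0, -0.04], 0], [[0, 0, -0.04], 0], [[0, 0, -0.04], 0], [[0, 0, -0.02], 0]])

```text
t: 10.85
tool_pos: [0.4716, -0.2627, 0.4016]
tool_rot: [2.22, 2.211, 0.002]
contact_force: [-0.1, -0.3, 0.1]
opening: 0.0857
grip_force: 0.0
```

Run:
```python
from h import *
d=cam("wrist"); t=cam("top"); s=cam("scene")
cv2.imwrite("pics/w4.png",np.vstack([np.hstack([d["image"][100:400,160:480],t["image"][120:320,300:620][:300].repeat(1,0) if 0 else cv2.copyMakeBorder(t["image"][120:320,300:620],0,100,0,0,0)]),np.hstack([cv2.resize(s["image"][130:280,60:260],(400,300)),np.zeros((300,240,3),np.uint8)])])[:600,:640])
o=ctrl.get_obs(); print(o["tool_pos"],Ro.from_rotvec(o["tool_rot"]).as_matrix().round(3).tolist())
```

```text
[ 0.47148799 -0.2626803   0.39798947] [[0.004, 1.0, 0.004], [1.0, -0.004, -0.003], [-0.003, 0.004, -1.0]]
```

View pics/w4.png

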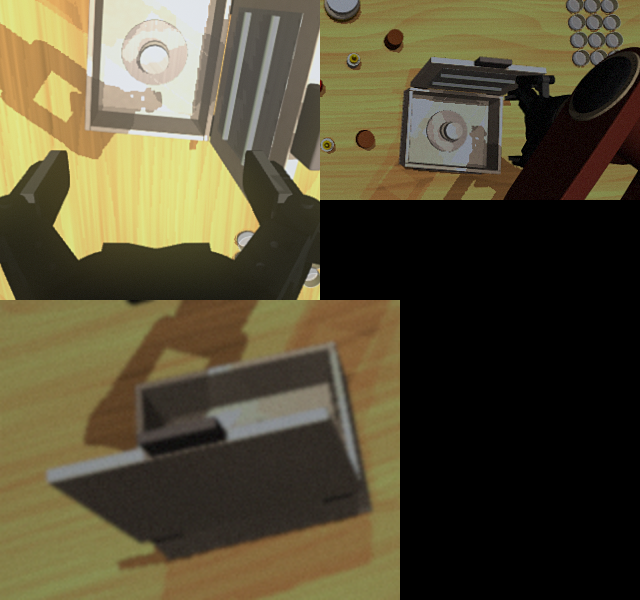

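The jar stands upright well inside the plate: in the wrist crop the jar is at (152,57) on the plate at (155,52). The lid leans slightly back and the tab is behind it. I'll now take the shut fingers over to the far side of the lid.

Call:
drive_tool(rows=[[[0, 0.02, 0], 0], [[-0.004, 0.04, 0], 0], [[-0.004, 0.045, 0], 0], [[0, 0.045, 0], 0], [[0, 0.03, 0], 0], [[0, 0.015, 0], 0], [[0, 0, 0.02], 0], [[0, 0, 0.04], 0], [[0, 0, 0.03], 0], [[0, 0, 0], 0]], jaw=1)

```text
t: 12.0
tool_pos: [0.6634, -0.2698, 0.2953]
tool_rot: [-2.216, -2.207, 0.007]
contact_force: [0.1, 0.2, -1.2]
opening: -0.0004
grip_force: 0.0
```

Call:
drive_tool(rows=[[[0, -0.015, 0], 0], [[0, -0.015, 0], 0], [[0, -0.015, 0], 0], [[0, -0.015, 0], 0], [[0, 0, 0], 0]])

```text
t: 12.5
tool_pos: [0.6056, -0.2713, 0.307]
tool_rot: [2.225, 2.215, 0.001]
contact_force: [-0.3, 1.0, -0.0]
opening: -0.0002
grip_force: 0.0
```

Call:
drive_tool(rows=[[[0, -0.015, 0], 0], [[0, -0.015, 0], 0], [[0, -0.015, -0.003], 0], [[0, -0.02, 0], 0], [[0, -0.016, 0.005], 0], [[0, -0.016, 0.006], 0], [[0, -0.016, 0.006], 0], [[0, 0, 0], 0]])

```text
t: 13.3
tool_pos: [0.4924, -0.2705, 0.2905]
tool_rot: [-2.226, -2.215, 0.001]
contact_force: [-0.1, -0.0, -0.3]
opening: -0.0003
grip_force: 0.0
```

Call:
drive_tool(rows=[[[0, -0.013, 0.009], 0], [[0, -0.013, 0.01], 0]])

```text
t: 13.5
tool_pos: [0.4684, -0.2708, 0.2734]
tool_rot: [2.223, 2.216, 0.002]
contact_force: [1.6, 0.7, 1.0]
opening: -0.0001
grip_force: 0.7
```

Run:
```python
from h import *
t=cam("top"); s=cam("scene"); w=cam("wrist"); o=ctrl.get_obs(); print(o["tool_pos"],o["contact_force"])
cv2.imwrite("pics/l1.png",np.vstack([np.hstack([cv2.resize(t["image"][140:320,360:560],(400,300)),cv2.resize(s["image"][130:280,60:260],(400,300))]),cv2.copyMakeBorder(w["image"][100:400,:],0,0,0,160,0)]))
```

```text
[ 0.46753263 -0.27054819  0.27188178] [-0.15951008 -0.67134608 -0.3569958 ]
```

View pics/l1.png

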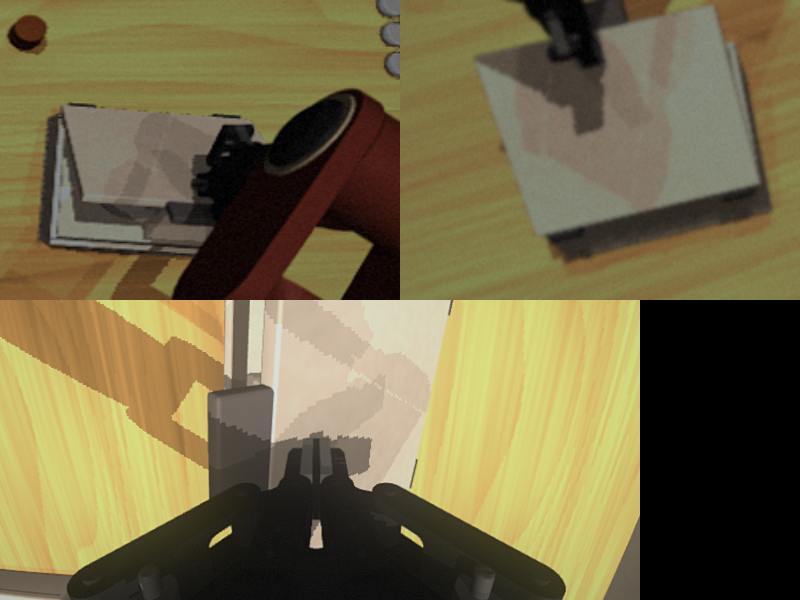

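The lid is closing ahead of the fingers and is about halfway down, with the fingertips on the panel near its free edge. I'll keep following the arc.

Call:
drive_tool(rows=[[[0, -0.014, 0.009], 0], [[0, -0.012, 0.013], 0], [[0, -0.01, 0.013], 0], [[0, -0.008, 0.013], 0], [[0, -0.006, 0.014], 0], [[0, -0.005, 0.014], 0], [[0, -0.004, 0.014], 0], [[0, -0.003, 0.012], 0], [[0, 0, 0], 0]])

```text
t: 14.55
tool_pos: [0.404, -0.2694, 0.1672]
tool_rot: [-2.223, -2.214, 0.001]
contact_force: [1.2, 0.5, 0.1]
opening: 0.0001
grip_force: 0.0
```

Call:
drive_tool(rows=[[[0, 0, 0.004], 0], [[0, 0, 0.003], 0], [[0, 0, 0.002], 0], [[0, 0, 0.001], 0], [[0, 0, 0], 0]])

```text
t: 15.05
tool_pos: [0.4055, -0.2704, 0.1601]
tool_rot: [2.225, 2.217, 0.0]
contact_force: [0.3, -0.6, 0.3]
opening: 0.0001
grip_force: 0.0
```

Call:
drive_tool(rows=[[[0, 0, 0.002], 0], [[0, 0, 0.001], 0], [[0, 0, 0], 0]])

```text
t: 15.35
tool_pos: [0.4057, -0.2705, 0.16]
tool_rot: [-2.225, -2.217, 0.0]
contact_force: [-7.5, 5.0, 16.7]
opening: -0.0002
grip_force: 8.3
```

Call:
drive_tool(rows=[[[0, 0, 0.001], 0], [[0, 0, 0.001], 0], [[0, 0, 0], 0]])

```text
t: 15.65
tool_pos: [0.4058, -0.2706, 0.1598]
tool_rot: [-2.224, -2.216, 0.001]
contact_force: [-10.7, 9.7, 27.6]
opening: 0.0002
grip_force: 13.7
```

The lid is firmly shut: 28 N of resistance at the height expected when closed. Next I'll lift, turn the fingers to line up with the track, and go to the console.

Call:
drive_tool(rows=[[[0, 0, -0.01], 0], [[0, 0, -0.03], 0], [[0, 0, -0.04], 0], [[0, 0, -0.03], 0.144], [[0, 0, 0], 0.144], [[0, 0, 0], 0.144], [[0, 0, 0], 0.144], [[0, 0, 0], 0.144], [[0, 0, 0], 0.144], [[0, 0, 0], 0.144]])

```text
t: 16.65
tool_pos: [0.4053, -0.2702, 0.2648]
tool_rot: [3.022, 0.857, 0.0]
contact_force: [0.6, 0.2, 0.5]
opening: -0.0001
grip_force: 0.0
```

Call:
drive_tool(rows=[[[0, 0, 0], 0.144], [[0, 0, 0], 0.144], [[0, 0, 0], 0.144], [[0, 0, 0], 0.144], [[0, 0, 0], 0.144], [[0.002, -0.02, 0], 0], [[0.002, -0.04, 0], 0], [[0.002, -0.045, 0], 0], [[0.002, -0.045, 0], 0], [[0.002, -0.045, 0], 0]], jaw=0)

```text
t: 17.65
tool_pos: [0.4464, -0.0778, 0.265]
tool_rot: [3.131, -0.254, 0.001]
contact_force: [0.7, 0.2, -0.4]
opening: 0.0852
grip_force: 0.0
```

Call:
drive_tool(rows=[[[0.002, -0.045, 0], 0], [[0.002, -0.045, 0], 0], [[0.002, -0.045, 0], 0], [[0.002, -0.045, 0], 0], [[0.002, -0.045, 0], 0], [[0.001, -0.045, 0], 0], [[0.001, -0.035, 0], 0], [[0, -0.015, 0], 0], [[0, 0, 0], 0], [[0, 0, 0], 0]])

```text
t: 18.65
tool_pos: [0.5095, 0.2338, 0.2646]
tool_rot: [3.131, -0.253, -0.001]
contact_force: [-0.1, -0.6, 0.9]
opening: 0.0851
grip_force: 0.0
```

Run:
```python
from h import *
d=cam("wrist"); t=cam("top"); cv2.imwrite("pics/w5.png",np.vstack([d["image"],cv2.copyMakeBorder(t["image"][150:340,340:560],0,0,0,420,0)]))
np.savez("w5.npz",**{k:d[k] for k in("image","K","R","t","D")})
o=ctrl.get_obs(); print(o["tool_pos"],Ro.from_rotvec(o["tool_rot"]).as_matrix().round(3).tolist())
```

```text
[0.50959324 0.23321508 0.26481287] [[0.987, -0.162, -0.0], [-0.162, -0.987, -0.0], [-0.0, 0.0, -1.0]]
```

View pics/w5.png

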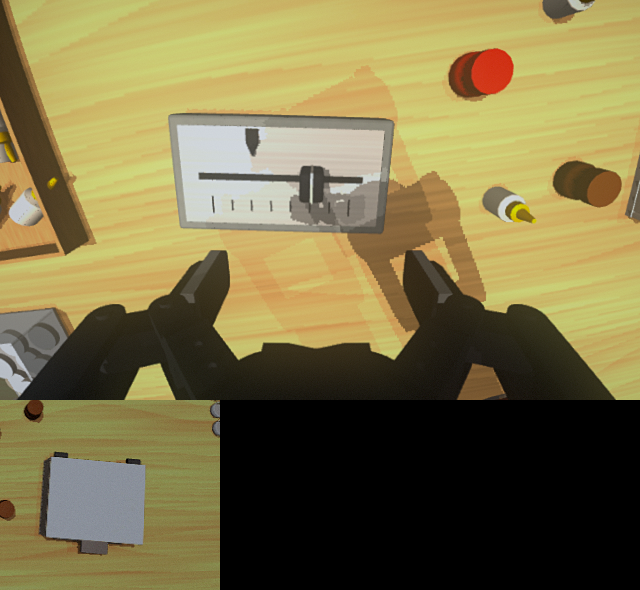

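The lower crop shows the lid shut flat with its tab out. The wrist view shows the grip's line at about (312,183) and the pointer tip at about (253,157). I'll measure both more closely.

Run:
```python
from h import *
d=load("w5.npz"); g=cv2.cvtColor(d["image"],cv2.COLOR_BGR2GRAY)
# track line: dark pixels away from the grip
L=[]
for x in list(range(203,292,4))+list(range(332,358,4)):
    c=g[165:192,x].astype(float); w=np.clip(110-c,0,None)
    if w.sum()>0: L.append(onz(d,(x,165+(w*np.arange(27)).sum()/w.sum()),.0405)[:2])
L=np.array(L,np.float32); v=cv2.fitLine(L,cv2.DIST_HUBER,0,.001,.001).ravel(); u=v[:2]*np.sign(v[1]); p0=v[2:]
print("track dir",u,"yaw",-np.arctan2(u[0],u[1]),"p0",p0)
# pointer
m=(g[122:165,236:268]<90).astype(np.uint8); n,l,st,c=cv2.connectedComponentsWithStats(m); i=1+np.argmax(st[1:,4]); ys,xs=np.where(l==i)
pts=np.array([onz(d,(x+236,y+122),.043)[:2] for x,y in zip(xs,ys)])
nrm=np.array([u[1],-u[0]]); off=(pts-p0)@nrm; al=(pts-p0)@u
print("pointer off range",off.min(),off.max(),"along mean",al.mean(),"symm",(al.min()+al.max())/2,"tip along",al[off<off.min()+.004].mean())
# grip
for y in range(170,200,4): print(y,g[y,296:330].tolist())
for q in[(312,170),(312,196)]:
    P=onz(d,q,.0765)[:2]; print("line",q,P,"off",(P-p0)@nrm,"along",(P-p0)@u)
```

```text
track dir [0.19000636 0.98178285] yaw -0.19116862 p0 [0.5210428  0.27911627]
pointer off range 0.023507249457933553 0.047634770061131426 along mean 0.01634556928682785 symm 0.016452694483684683 tip along 0.016112614973737654
170 [201, 202, 204, 194, 132, 69, 62, 64, 64, 65, 66, 64, 64, 64, 77, 104, 109, 82, 63, 64, 64, 66, 65, 65, 65, 61, 62, 91, 114, 120, 121, 118, 121, 176]
174 [178, 172, 171, 128, 74, 65, 66, 67, 68, 68, 69, 67, 64, 71, 151, 208, 193, 119, 65, 65, 67, 65, 67, 67, 65, 66, 62, 73, 110, 121, 120, 119, 115, 123]
178 [69, 71, 69, 68, 68, 69, 69, 70, 70, 71, 72, 71, 68, 75, 168, 213, 182, 110, 67, 67, 69, 69, 71, 70, 69, 67, 67, 65, 64, 64, 66, 64, 64, 62]
182 [150, 152, 152, 105, 67, 66, 69, 69, 70, 70, 69, 65, 60, 77, 191, 221, 169, 94, 64, 66, 68, 68, 66, 68, 67, 66, 63, 65, 77, 83, 82, 81, 84, 107]
186 [178, 181, 184, 124, 64, 66, 68, 69, 68, 69, 69, 68, 62, 75, 187, 219, 166, 94, 64, 66, 67, 66, 68, 65, 68, 62, 62, 75, 109, 121, 117, 116, 116, 154]
190 [194, 185, 161, 102, 62, 64, 67, 68, 69, 67, 68, 64, 61, 90, 189, 219, 152, 72, 61, 66, 64, 67, 65, 65, 65, 62, 62, 107, 144, 153, 151, 149, 147, 148]
194 [185, 204, 186, 113, 64, 63, 68, 66, 68, 66, 64, 65, 60, 89, 189, 218, 150, 76, 60, 65, 66, 66, 66, 65, 63, 61, 60, 81, 120, 132, 130, 130, 129, 127]
198 [135, 134, 119, 83, 63, 65, 64, 67, 67, 66, 67, 64, 61, 101, 192, 219, 144, 65, 60, 64, 63, 65, 64, 64, 64, 61, 60, 91, 102, 102, 103, 119, 130, 128]
line (312, 170) [0.52936697 0.23409979] off 0.0167259188673054 along -0.04261476596518438
line (312, 196) [0.50585732 0.23800043] off -0.007096593076661229 along -0.04325217269840224
```

Call:
drive_tool(rows=[[[0.0027, -0.0044, 0.015], 0.028], [[0, 0, 0.03], 0], [[0, 0, 0.035], 0], [[0, 0, 0.03], 0], [[0, 0, 0.02], 0], [[0, 0, 0.01], 0], [[0, 0, 0.005], 0], [[0, 0, 0], 0], [[0, 0, 0], 0]])

```text
t: 19.65
tool_pos: [0.5139, 0.2384, 0.1214]
tool_rot: [-3.127, 0.297, -0.004]
contact_force: [0.5, 0.1, -0.5]
opening: 0.0852
grip_force: 0.0
```

Call:
drive_tool(rows=[[[0, 0, 0], 0], [[0, 0, 0], 0], [[0, 0, 0], 0], [[0, 0, 0], 0], [[0, 0, 0], 0], [[0, 0, 0], 0], [[0, 0, 0], 0], [[0, 0, 0], 0]], jaw=1, grip_force=25)

```text
t: 20.45
tool_pos: [0.5131, 0.2384, 0.1202]
tool_rot: [3.128, -0.297, 0.0]
contact_force: [-1.2, -1.2, 2.8]
opening: 0.0217
grip_force: 29.2
```

The opening is 21.7 mm, which matches the grip's 22 mm. I'll slide it about 57.6 mm along +y.

Call:
drive_tool(rows=[[[0, -0.006, 0], 0], [[0, -0.01, 0], 0], [[0, -0.012, 0], 0], [[0, -0.012, 0], 0], [[0, -0.01, 0], 0], [[0, -0.0055, 0], 0], [[0, -0.002, 0], 0], [[0, 0, 0], 0], [[0, 0, 0], 0], [[0, 0, 0], 0]])

```text
t: 21.45
tool_pos: [0.524, 0.2955, 0.1202]
tool_rot: [-3.126, 0.297, -0.001]
contact_force: [-0.3, 2.1, 4.4]
opening: 0.0212
grip_force: 29.5
```

Run:
```python
from h import *
d=cam("wrist"); im=d["image"]; np.savez("w6.npz",**{k:d[k] for k in("image","K","R","t","D")})
o=ctrl.get_obs(); print(o["tool_pos"],o["contact_force"])
P=proj(d,[[.5241,.2950,.0765],[.5284,.3166,.043]]); print(P)
cv2.imwrite("pics/w6.png",im)
```

```text
[0.52401551 0.29535562 0.12018098] [-1.54752397  2.43526584  3.80009467]
[[317.68305661 284.94293978]
 [276.97391633 249.09450402]]
```

View pics/w6.png

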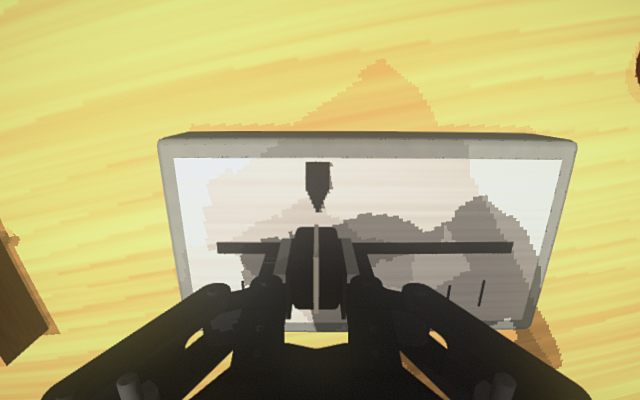

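The pointer tip is at about (318,210) and the grip's line at about x=316, so they are nearly level. I'll work out the remaining offset.

Run:
```python
from h import *
d=load("w6.npz"); g=cv2.cvtColor(d["image"],cv2.COLOR_BGR2GRAY)
u=np.array([.190,.9818]); n=np.array([u[1],-u[0]])
L=np.array([onz(d,(x,235+(lambda w:(w*np.arange(24)).sum()/w.sum())(np.clip(100-g[235:259,x].astype(float),0,None))),.0405)[:2] for x in list(range(222,236,2))+list(range(440,510,4))],np.float32)
v=cv2.fitLine(L,cv2.DIST_HUBER,0,.001,.001).ravel(); print("track dir",v[:2]*np.sign(v[1]))
m=(g[162:216,295:345]<75).astype(np.uint8); k,l,st,c=cv2.connectedComponentsWithStats(m); i=1+np.argmax(st[1:,4]); ys,xs=np.where(l==i)
print(st[i])
pts=np.array([onz(d,(x+295,y+162),.043)[:2] for x,y in zip(xs,ys)]); al=pts@u; of=pts@n
print("ptr mean",al.mean(),"sym",(al.min()+al.max())/2,"tip",al[of<of.min()+.003].mean(),"len",np.ptp(of),"wid",np.ptp(al))
for y in (235,250,265,280,295):
    r=g[y,308:326].astype(float); w=np.clip(r-90,0,None); x=308+(w*np.arange(18)).sum()/w.sum(); print(y,x,onz(d,(x,y),.0765)[:2]@u)
print("tcp",np.array([.52402,.29536])@u)
```

```text
track dir [0.18788508 0.982191  ]
[20 34 10 16 33]
ptr mean 0.3885245458428376 sym 0.3882683894313234 tip 0.38942728427698137 len 0.008202036632648513 wid 0.00460863304877368
235 315.66379310344826 0.3901552218181525
250 315.5416666666667 0.39018996964944747
265 315.70526315789476 0.39010348141631285
280 315.73446327683615 0.39007248152754875
295 315.7371428571429 0.390052082182808
tcp 0.38954824800000004
```

Run:
```python
from h import *
d=load("w6.npz"); g=cv2.cvtColor(d["image"],cv2.COLOR_BGR2GRAY); u=np.array([.189,.982])
for y in range(166,214,3):
    r=g[y,298:340].astype(float); w=np.clip(120-r,0,60); 
    if w.sum()>30:
        x=298+(w*np.arange(42)).sum()/w.sum(); print(y,round(x,1),(w>30).sum(),(onz(d,(x,y),.0435)[:2]@u).round(4))
print(onz(d,(315.7,270),.0765)[:2]@u)
```

```text
166 317.4 22 0.3889
169 317.2 22 0.389
172 317.5 22 0.3889
175 317.2 22 0.389
178 317.3 23 0.3889
181 317.3 23 0.3889
184 317.2 23 0.389
187 317.4 23 0.3889
190 317.4 21 0.3889
193 317.3 18 0.3889
196 317.2 15 0.389
199 317.2 11 0.3889
202 317.1 11 0.389
205 317.0 7 0.389
208 317.7 4 0.3887
211 317.3 3 0.3889
0.3896269978486724
```

The grip is about 0.7 mm past the tip. I'll nudge it back 0.6 mm, release, rise and check.

Call:
drive_tool(rows=[[[0, 0.0006, 0], 0], [[0, 0, 0], 0], [[0, 0, 0], 0]])

```text
t: 21.8
tool_pos: [0.5239, 0.2944, 0.1202]
tool_rot: [-3.127, 0.297, -0.001]
contact_force: [-0.1, 2.4, 4.7]
opening: 0.0217
grip_force: 29.6
```

Call:
drive_tool(rows=[[[0, 0, 0], 0], [[0, 0, 0], 0], [[0, 0, 0], 0], [[0, 0, 0], 0], [[0, 0, 0], 0], [[0, 0, 0], 0], [[0, 0, 0], 0]], jaw=0)

```text
t: 22.5
tool_pos: [0.5237, 0.2943, 0.1199]
tool_rot: [3.127, -0.297, 0.0]
contact_force: [0.4, -0.4, -0.4]
opening: 0.0855
grip_force: 0.0
```

Call:
drive_tool(rows=[[[0, 0, -0.01], 0], [[0, 0, -0.03], 0], [[0, 0, -0.03], 0], [[0, 0, -0.03], 0], [[0, 0, -0.02], 0], [[0, 0, -0.01], 0], [[0, 0, 0], 0], [[0, 0, 0], 0], [[0, 0, 0], 0]])

```text
t: 23.4
tool_pos: [0.5229, 0.294, 0.2479]
tool_rot: [3.126, -0.297, -0.004]
contact_force: [-0.7, -0.0, -0.1]
opening: 0.0853
grip_force: 0.0
```

Run:
```python
from h import *
d=cam("wrist"); g=cv2.cvtColor(d["image"],cv2.COLOR_BGR2GRAY); u=np.array([.189,.982]); n=np.array([.982,-.189])
p0=np.array([.5241,.2950])
print(ctrl.get_obs()["tool_pos"],ctrl.get_obs()["contact_force"])
for o in (.024,.027,.030,.036,.042):
    x,y=proj(d,np.r_[p0+n*o,.0435])[0]; y=int(round(y)); a=int(x)-14; r=g[y,a:a+29].astype(float); w=np.clip(120-r,0,60); 
    if w.sum(): xx=a+(w*np.arange(29)).sum()/w.sum(); print("ptr",o,(w>30).sum(),(onz(d,(xx,y),.0435)[:2]@u).round(4))
for o in (-.01,-.005,0,.005,.01):
    x,y=proj(d,np.r_[p0+n*o,.0765])[0]; y=int(round(y)); a=int(x)-5; r=g[y,a:a+11].astype(float); w=np.clip(r-90,0,None)
    if w.sum(): xx=a+(w*np.arange(11)).sum()/w.sum(); print("line",o,(w>20).sum(),(onz(d,(xx,y),.0765)[:2]@u).round(4))
```

```text
[0.52297864 0.2940152  0.24795537] [-0.36701997  0.64388357 -0.28896998]
ptr 0.024 2 0.3885
ptr 0.027 4 0.3887
ptr 0.03 8 0.3888
ptr 0.036 12 0.3886
ptr 0.042 12 0.3887
line -0.01 2 0.3885
line -0.005 4 0.3885
line 0 4 0.3885
line 0.005 4 0.3885
line 0.01 4 0.3885
```

The grip's line and the pointer agree within about 0.2 mm. The lid is shut and the arm is clear of everything, so I'm handing the job in.

```bash
python3 -c "
from station import ctrl
print(ctrl.finish_job())"
```

```text
the job is handed in; nothing more can be done
None
```

I placed the jar upright on the plate, shut the lid fully, then set the slider grip to within about 0.2 mm of the pointer tip, and handed the job in after about 24 s of the 72 s allowed; no verdict came back.

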